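# Load the cobalt block into the casting mould from behind a canister

### The arm

A 7-joint arm with a two-finger parallel gripper is mounted at the origin on the work surface. World frame = base frame: x ahead of the robot, y to its left, z up, the work surface at z = 0. Lengths are in m, angles in rad, forces in N, time in s.
With the tool pointing down it reaches from about 0.35 to 0.775 m from the base axis. Payload 3.1 kg.
Tool frame: the origin (TCP) lies at the very end of the fingers, on their centre line; the grasp point (between the pads) lies 19 mm behind it; z points along the fingers, y is the direction in which the jaws open and shut (so a half turn about z gives the same grasp; the last joint's range is limited). The gripper opens to 85 mm and grips with 20 to 120 N. Pads are 22 mm wide; open, the fingers measure 114 mm over their backs; the gripper's body (76 mm by 85 mm) begins 54 mm behind the grasp point. The pads swing forward as they close: fully open they stand 13 mm farther back than shut.
Start: joints at [1.125, 0.311, 0.014, 1.512, -0.004, 1.319, -0.027], TCP at [0.216, -0.506, 0.231] pointing down, gripper open.
Joint ranges: [-2.7, 2.7], [-0.3, 1.91], [-1.27, 1.3], [0.12, 2.57], [-1.44, 4.58], [0.2, 2.03], [-3.05, 3.05]. Speed limits (rad/s): [2.79, 2.79, 3.14, 3.14, 3.14, 3.14, 3.14].

### API

Orientations are given as a rotation vector (axis times angle).
In Python, from bench import manip gives the robot as it stands. The module is installed in compiled form; this text tells all that it offers. Calls block until the motion is done:
- manip.move_to(position, orientation): joint-space move of the TCP to a pose.
- manip.servo_line(position, velocity=0.15, ori=None): straight line of the TCP; ori=None keeps the orientation; velocity is the mean speed in m/s.
- manip.movej(angles): joint-space move.
- manip.move_gripper(opening): opening from 0.0 (shut) to 1.0 (fully open); the grip force is fixed at half the most; returns when the fingers have stopped.
- manip.dwell(seconds).
- manip.ik(position, orientation): joint angles nearest the present ones, or None.
- manip.get_obs(): the state.
- manip.read_camera(name): name is "side" or "top" or "wrist"; returns the picture (480x640x3 uint8, red, green, blue); there is no depth.
- manip.get_calibration(name): a dict with "fov_y" (degrees; the focal length in pixels is half the picture's height over the tangent of half this angle, whatever the lens; pixels are square), "cx", "cy" (the principal point, pixels), "k1" (the pictures are not rectified: a ray, as slopes to the right and down, at radius r is drawn at 1 + k1 r^2 times it, then the intrinsics apply), "cam_to_world" (4x4, takes a point from camera to world coordinates); the wrist camera has in their place "hand_eye" (4x4, takes a point from camera to tool coordinates, whose origin is the TCP and whose axes are the flange's). Camera axes: x right, y down, z forward; pixel columns grow to the right and rows downward; lengths in m; the calibration is good to about 2 mm. A picture is of the moment at which its call begins: read the wrist's pose just before it. get_calibration takes no time and is no camera call.
A pose or a line that the arm cannot do raises manip.MotionError and nothing moves.
- manip.sign_off(): hands the job in, once; it reports no verdict.
The state is a dict: "time_s": time; "joint_positions": joint angles; "joint_velocities": joint speeds; "joint_torque": joint torques, N m; "position": TCP position; "tool_rot": TCP orientation; "wrist_force": force on the tool from outside, world axes, zero at the start; "ft_torque": the same for the moment, N m; "width": opening from 0.0 (shut) to 1.0 (fully open).
Only numpy, scipy, OpenCV 4.12 (cv2) and the standard library are available. Lean on these libraries where they do the work, as an engineer would, in place of code of your own. Each camera call takes 0.05 s, during which the arm holds its last target.

### The job

Lift the canister that stands in front of the cobalt-blue glass block out of the stock tray and set it aside upright on the bench, then take the blue block and lay it gently, without dropping it, flat and fully down in the matching cavity of the white plaster mould. With the block in the mould, put that canister back upright on its own painted circle in the tray. Leave the amber block, the other canister, the brush and the scraper where they are, and do not tip a canister over.

Things in the scene. Friction and masses are not known exactly. Their poses are not given: they have to be found in the camera images.
- tray: Fixed aluminium stock tray with teal lips, 180 (x) by 310 (y) mm; origin at the centre of its underside on the bench. Floor 4 mm thick, lips 12 mm high, one between its two bays (left bay y = +76.5 mm, right bay y = -76.5 mm). In each bay a canister stands in front (x = -45 mm), about 10 mm before a glass block (x = +22 mm). Which block is in which bay varies.
- circle_left (a point): Centre, on the tray floor, of the teal painted disc-shaped circle (76 mm across) in the left bay: the place of the red-lidded canister.
- circle_right (a point): Centre, on the tray floor, of the teal painted disc-shaped circle (76 mm across) in the right bay: the place of the yellow-lidded canister.
- rear_left (a point): Point on the tray floor in the middle of the left bay's rear place.
- rear_right (a point): Point on the tray floor in the middle of the right bay's rear place.
- red_can_c (a point): Centre (half-way up) of a closed metal canister with a red lid and red band, a plain upright cylinder 62 mm in diameter and 110 mm high, 0.25 to 0.5 kg; always starts on the left circle. z axis up.
- yellow_can_c (a point): Centre (half-way up) of the like canister with a yellow lid and yellow band; always starts on the right circle.
- cobalt_c (a point): Centre (half-way up) of the cobalt-blue glass block, a rectangular bar 50 (x) by 110 (y) by 36 (z) mm, lying flat with its long axis (y) across the bay, 0.4 to 0.6 kg. It can only be gripped across its 50 mm width (its x).
- amber_c (a point): Centre (half-way up) of the amber glass block, same shape as the cobalt one. Not to be moved.
- mould_hole0 (a point): Centre of the cavity mouth, mid top face of the fixed white plaster mould, 110 (x) by 170 (y) by 34 mm high, standing on the bench left or right of the tray with at least 100 mm free between. The cavity, 58 (x) by 118 (y) mm, 14 mm deep, flat floor, takes the block with its long axis along y, either way round, with 4 mm play each side; the block then stands 22 mm proud.
- brush: Brush with a wooden handle, 200 mm long, lying on the bench beyond the tray and the mould. Origin on its underside.
- scraper: Flat metal scraper with a handle, 200 mm long, lying on the bench beyond the tray and the mould. Origin on its underside.

How it is judged:
On the way, in this order (a step that is already met when the one before it is completed fails the run):
1. the canister in front of the cobalt block stands upright, set aside and let go, at least 60 mm from its place (((horizontal distance between amber_c and rear_right below 0.05 m and distance of red_can_c from where it was at the start of the episode above 0.06 m and angle between red_can_c's own z axis and vertical below 0.1 rad and height (world z) of red_can_c below 0.065 m and linear speed of red_can below 0.02 m/s and contact force between the fingers and red_can below 0.1 N) or (horizontal distance between amber_c and rear_left below 0.05 m and distance of yellow_can_c from where it was at the start of the episode above 0.06 m and angle between yellow_can_c's own z axis and vertical below 0.1 rad and height (world z) of yellow_can_c below 0.065 m and linear speed of yellow_can below 0.02 m/s and contact force between the fingers and yellow_can below 0.1 N))), for 0.1 s.
2. the cobalt block lies flat in the mould cavity and is let go (horizontal distance between cobalt_c and mould_hole0 below 0.008 m and z of cobalt_c in the frame of mould_hole0 between 0.001 and 0.0075 m and angle between the y axis of cobalt_c and the y axis of mould_hole0, either way round below 0.12 rad and angle between cobalt_c's own z axis and vertical below 0.08 rad and contact force between the fingers and cobalt below 0.1 N and linear speed of cobalt below 0.02 m/s), for 0.2 s.
3. the canister is back upright on its circle (distance of each of red_can_c, yellow_can_c from where it was at the start of the episode below 0.02 m and angle between each of red_can_c, yellow_can_c's own z axis and vertical below 0.1 rad and linear speed of each of red_can, yellow_can, cobalt below 0.02 m/s), for 0.2 s.
At the end, for the whole second after the job is handed in: The cobalt block lies flat on the cavity floor of the mould, within 8 mm of its centre and 0.12 rad of its direction; both canisters stand upright within 20 mm of where they started; the amber block is within 20 mm of its start; all at rest and released (all of step 3 and horizontal distance between cobalt_c and mould_hole0 below 0.008 m and z of cobalt_c in the frame of mould_hole0 between 0.001 and 0.0075 m and angle between the y axis of cobalt_c and the y axis of mould_hole0, either way round below 0.12 rad and angle between cobalt_c's own z axis and vertical below 0.08 rad and contact force between the fingers and cobalt below 0.1 N and distance of amber_c from where it was at the start of the episode below 0.02 m); the robot touches nothing.
It fails at once if the amber block moved by more than 20 mm (distance of amber_c from where it was at the start of the episode above 0.02 m).
It fails at once if the canister in front of the amber block moved by more than 20 mm ((horizontal distance between amber_c and rear_left below 0.05 m and distance of red_can_c from where it was at the start of the episode above 0.02 m) or (horizontal distance between amber_c and rear_right below 0.05 m and distance of yellow_can_c from where it was at the start of the episode above 0.02 m)).
It fails at once if a canister tipped by more than 0.6 rad (angle between any of red_can_c, yellow_can_c's own z axis and vertical above 0.6 rad).
It fails at once if the cobalt block dropped onto the mould (faster than 0.6 m/s close over it) (horizontal distance between cobalt_c and mould_hole0 below 0.05 m and z of cobalt_c in the frame of mould_hole0 below 0.09 m and linear speed of cobalt above 0.6 m/s).
It fails at once if the brush or the scraper moved by more than 30 mm (distance of any of brush, scraper from where it was at the start of the episode above 0.03 m).
It also fails if it takes over 72 s, if anything falls off the work surface, if the arm or the gripper's body presses on something with over 40 N, if the wrist force passes 120 N, or if a joint passes its speed limit or range.

## Working session

There is one attempt and no reset: what is moved stays moved. The work goes in short steps, each a Python script; the robot and the scene stay as the last script left them, time stands still between calls to the robot, and variables do not carry over. Pictures are saved under pics/ and viewed, and the job is handed in when it is done.

```bash
mkdir -p pics
python3 - <<'E'
from bench import manip
import cv2, numpy as np
o=manip.get_obs()
for k in o: print(k, np.round(o[k],3))
for n in ["top","side","wrist"]:
    im=manip.read_camera(n); cv2.imwrite(f"pics/{n}0.png",im[:,:,::-1])
    c=manip.get_calibration(n); print(n,{k:np.round(v,4).tolist() for k,v in c.items()})
E
```

```text
time_s 0.0
joint_positions [ 1.125  0.312  0.014  1.513 -0.004  1.319 -0.027]
joint_velocities [-0.002 -0.     0.     0.     0.001  0.    -0.002]
joint_torque [-0.0000e+00 -3.7992e+01  1.4600e-01 -2.3060e+01  1.2000e-02  1.4000e-02
 -0.0000e+00]
position [ 0.216 -0.505  0.23 ]
tool_rot [-3.075e+00 -6.300e-01  1.000e-03]
wrist_force [-0.025 -0.058  0.445]
ft_torque [ 0.031  0.069 -0.031]
width 1.003
top {'fov_y': 51.8441, 'cx': 326.5762, 'cy': 247.8329, 'k1': -0.0969, 'cam_to_world': [[0.0227, -0.9886, 0.1486, 0.4407], [-0.9997, -0.0236, -0.0044, -0.0164], [0.0078, -0.1485, -0.9889, 1.1632], [0.0, 0.0, 0.0, 1.0]]}
side {'fov_y': 45.6826, 'cx': 327.9403, 'cy': 240.2858, 'k1': -0.1596, 'cam_to_world': [[0.9994, -0.0066, 0.033, 0.5806], [-0.0286, -0.6832, 0.7296, -0.7575], [0.0178, -0.7302, -0.683, 0.7717], [0.0, 0.0, 0.0, 1.0]]}
wrist {'fov_y': 62.768, 'cx': 319.118, 'cy': 242.235, 'k1': -0.0191, 'hand_eye': [[-0.0004, -0.9559, -0.2938, 0.076], [1.0, -0.0002, -0.0007, 0.0005], [0.0006, -0.2938, 0.9559, -0.1424], [0.0, 0.0, 0.0, 1.0]]}
```

View pics/top0.png

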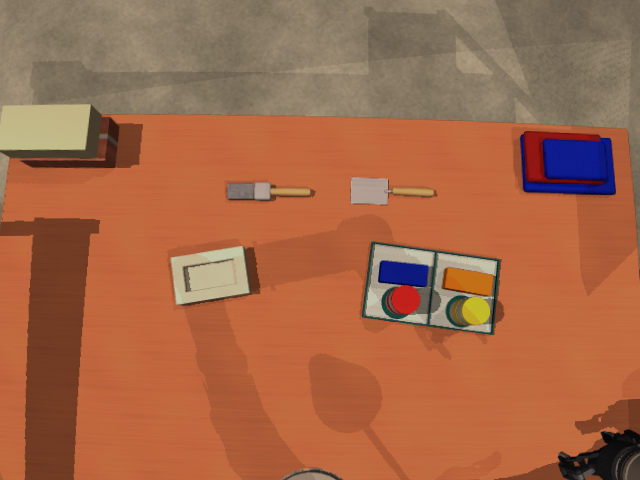

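View pics/side0.png

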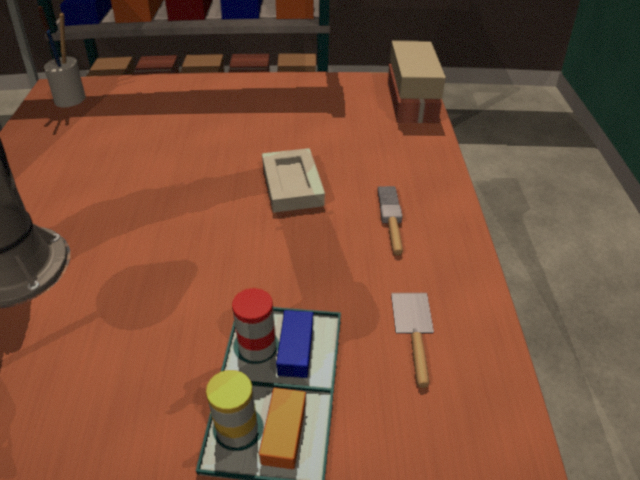

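View pics/wrist0.png

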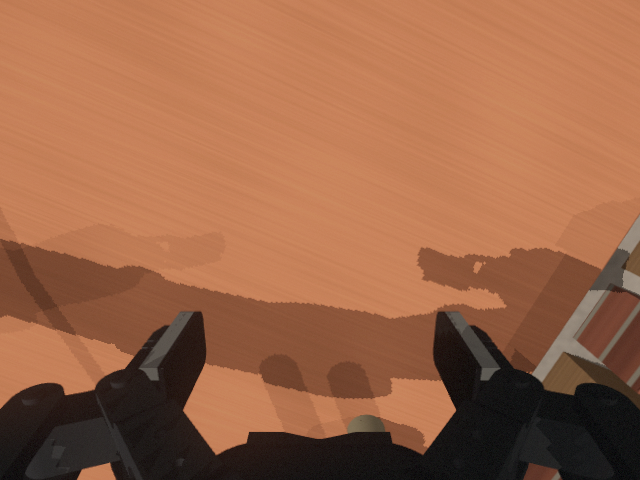

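```bash
cat > h.py <<'E'
from bench import manip
import cv2, numpy as np
from scipy.spatial.transform import Rotation as R
def K(c): 
    f=240/np.tan(np.radians(c["fov_y"])/2); return np.array([[f,0,c["cx"]],[0,f,c["cy"]],[0,0,1]])
def T_of(name,obs=None):
    c=manip.get_calibration(name)
    if name!="wrist": return c,np.array(c["cam_to_world"])
    T=np.eye(4);T[:3,:3]=R.from_rotvec(obs["tool_rot"]).as_matrix();T[:3,3]=obs["position"]
    return c,T@np.array(c["hand_eye"])
def ray(px,name,obs=None):
    c,T=T_of(name,obs); px=np.asarray(px,float).reshape(-1,1,2)
    n=cv2.undistortPoints(px,K(c),np.array([c["k1"],0,0,0,0.]),None).reshape(-1,2)
    d=np.c_[n,np.ones(len(n))]@T[:3,:3].T
    return T[:3,3],d
def onplane(px,z,name,obs=None):
    o,d=ray(px,name,obs); return o+d*((z-o[2])/d[:,2])[:,None]
def proj(P,name,obs=None):
    c,T=T_of(name,obs); Ti=np.linalg.inv(T)
    return cv2.projectPoints(np.asarray(P,float).reshape(-1,1,3),cv2.Rodrigues(Ti[:3,:3])[0],Ti[:3,3],K(c),np.array([c["k1"],0,0,0,0.]))[0].reshape(-1,2)
def grab(name,fn):
    o=manip.get_obs(); im=manip.read_camera(name)[:,:,::-1].copy(); cv2.imwrite("pics/"+fn,im); return o,im
def big(m):
    cs,_=cv2.findContours(m.astype(np.uint8),cv2.RETR_EXTERNAL,cv2.CHAIN_APPROX_NONE); return max(cs,key=cv2.contourArea)
E
python3 - <<'E'
import cv2,numpy as np
from h import *
im=cv2.imread("pics/top0.png"); hsv=cv2.cvtColor(im,cv2.COLOR_BGR2HSV)
a=cv2.resize(im[230:340,160:260],None,fx=6,fy=6,interpolation=cv2.INTER_NEAREST)
b=cv2.resize(im[235:340,355:505],None,fx=5,fy=5,interpolation=cv2.INTER_NEAREST)
cv2.imwrite("pics/cropm.png",a[:600]);cv2.imwrite("pics/cropt.png",b)
H,S,V=cv2.split(hsv)
roi=np.zeros(H.shape,bool);roi[235:340,355:505]=1
for n,m,z in [("blue",(H>110)&(H<130)&(S>150),.040),("red",((H<4)|(H>174))&(S>190),.114),("amber",(H>8)&(H<20)&(S>220)&(V>120),.040),("yel",(H>22)&(H<32)&(S>170)&(V>140),.114)]:
    c=big(m&roi); r=cv2.minAreaRect(c); print(n,cv2.contourArea(c),r)
    P=onplane(cv2.boxPoints(r),z,"top"); print(np.round(P,4).tolist(),"centre",np.round(P.mean(0),4))
E
```

```text
blue 962.0 ((402.869873046875, 273.4862976074219), (48.20734405517578, 21.512723922729492), 6.009006023406982)
[[0.5342, -0.1399, 0.04], [0.5835, -0.1447, 0.04], [0.5744, -0.2556, 0.04], [0.525, -0.2501, 0.04]] centre [ 0.5543 -0.1976  0.04  ]
red 600.5 ((405.2500305175781, 298.75), (28.284271240234375, 27.577163696289062), 45.0)
[[0.4926, -0.1486, 0.114], [0.535, -0.1901, 0.114], [0.4932, -0.2331, 0.114], [0.4512, -0.1914, 0.114]] centre [ 0.493  -0.1908  0.114 ]
amber 881.0 ((468.29669189453125, 281.3387145996094), (47.18220520019531, 20.4620304107666), 10.124671936035156)
[[0.5245, -0.2907, 0.04], [0.5711, -0.2996, 0.04], [0.5542, -0.4085, 0.04], [0.5075, -0.399, 0.04]] centre [ 0.5393 -0.3495  0.04  ]
yel 583.0 ((475.5, 310.5), (27.0, 27.0), 90.0)
[[0.4989, -0.3131, 0.114], [0.4999, -0.3721, 0.114], [0.4424, -0.3711, 0.114], [0.4416, -0.3124, 0.114]] centre [ 0.4707 -0.3422  0.114 ]
```

View pics/cropm.png

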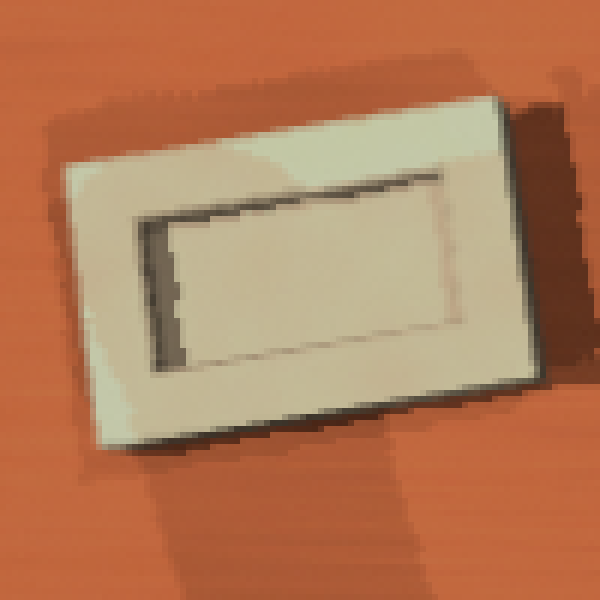

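View pics/cropt.png

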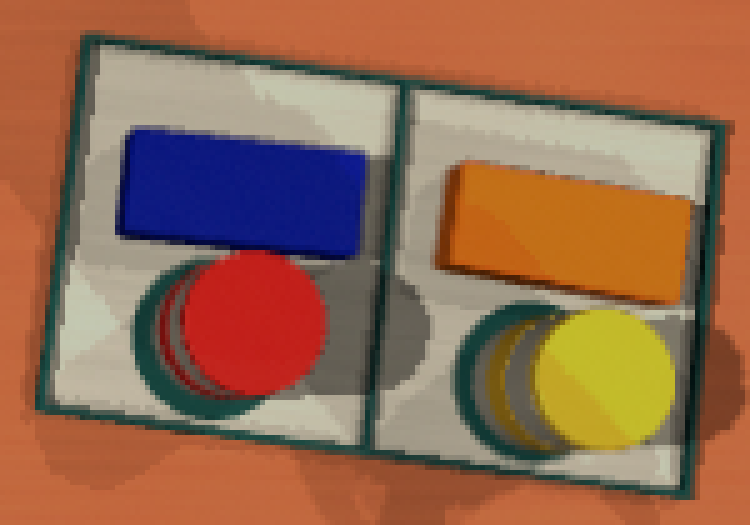

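Run:
```python
from h import *
im=cv2.imread("pics/top0.png"); hsv=cv2.cvtColor(im,cv2.COLOR_BGR2HSV); H,S,V=cv2.split(hsv)
roi=np.zeros(H.shape,bool);roi[235:320,160:262]=1
m=(S<95)&(V>120)&roi
c=big(m); r=cv2.minAreaRect(c); print("mould",r)
def show(b,z):
    P=onplane(b,z,"top"); c=P.mean(0); e=[np.linalg.norm(P[i]-P[(i+1)%4]) for i in range(4)]
    print(np.round(c,4),np.round(e,4),[round(float(np.degrees(np.arctan2(*(P[(i+1)%4]-P[i])[[1,0]]))),2) for i in range(4)])
show(cv2.boxPoints(r),.034)
show([[171,257.2],[243.3,246.2],[249.7,293],[176.3,304.5]],.034)
show([[182.8,266.2],[233.3,258.7],[237.2,283.3],[185.8,291.8]],.034)
# tray: corners of outer lips (crop/5 + (355,235)) at z .012
tr=np.array([[82,35],[728,124],[690,497],[37,410]])/5+[355,235]; show(tr,.012)
o=manip.get_obs()
for n,p in [("red",[.493,-.191,.07]),("blue",[.554,-.198,.03]),("mould",[.53,.25,.05])]:
    for a in range(-180,180,15):
        q=manip.ik(np.array(p),(R.from_euler("z",a,degrees=True)*R.from_rotvec([np.pi,0,0])).as_rotvec())
        if q is not None: print(n,a,np.round(q,2))
```

```text
mould ((209.3243408203125, 274.9459228515625), (47.67570877075195, 74.96593475341797), 80.53767395019531)
[0.5411 0.2475 0.034 ] [0.1747 0.1107 0.1723 0.111 ] [-79.1, -167.98, 100.99, 13.26]
[0.5405 0.2457 0.034 ] [0.1705 0.1096 0.1708 0.1106] [-79.92, -169.64, 100.44, 10.17]
[0.5408 0.2462 0.034 ] [0.1186 0.0578 0.1201 0.0599] [-80.1, -168.24, 100.9, 10.28]
[ 0.5243 -0.2718  0.012 ] [0.312  0.1776 0.3087 0.1775] [-96.52, 172.78, 83.45, -6.17]
red -180 [ 0.77  0.48 -0.57  1.77  0.31  0.98  1.64]
red -165 [ 0.8   0.49 -0.62  1.77  0.34  0.99  1.88]
red -150 [ 1.08  0.68 -1.08  1.76  0.66  1.12  1.88]
red -135 [ 1.08  0.68 -1.08  1.76  0.66  1.12  2.14]
red -120 [ 1.08  0.68 -1.08  1.76  0.66  1.12  2.41]
red -105 [ 0.27  0.42  0.08  1.79 -0.04  0.94 -3.03]
red -90 [ 0.3   0.42  0.04  1.79 -0.02  0.94 -2.78]
red -75 [ 0.34  0.42  0.    1.79 -0.    0.94 -2.54]
red -60 [ 0.37  0.42 -0.04  1.79  0.02  0.94 -2.3 ]
red -45 [ 0.4   0.42 -0.08  1.79  0.04  0.94 -2.05]
red -30 [ 0.43  0.42 -0.12  1.78  0.06  0.94 -1.81]
red -15 [ 0.47  0.42 -0.17  1.78  0.09  0.94 -1.57]
red 0 [ 0.5   0.43 -0.
[... 2457 characters left out ...]
-2.94]
mould -15 [-0.01  0.64 -0.68  1.62  0.45  1.04 -2.65]
mould 0 [-0.    0.65 -0.69  1.62  0.46  1.04 -2.4 ]
mould 15 [ 0.03  0.67 -0.75  1.62  0.51  1.06 -2.17]
mould 30 [ 0.09  0.71 -0.85  1.62  0.58  1.09 -1.97]
mould 45 [ 0.16  0.76 -0.98  1.62  0.68  1.14 -1.78]
mould 60 [ 0.18  0.79 -1.03  1.62  0.73  1.16 -1.54]
mould 75 [ 0.2   0.81 -1.06  1.62  0.76  1.18 -1.3 ]
mould 90 [ 0.2   0.81 -1.06  1.62  0.75  1.18 -1.04]
mould 105 [ 0.2   0.81 -1.07  1.62  0.76  1.18 -0.78]
mould 120 [ 0.2   0.82 -1.08  1.62  0.77  1.19 -0.52]
mould 135 [ 0.21  0.82 -1.08  1.62  0.77  1.19 -0.27]
mould 150 [ 0.21  0.83 -1.09  1.61  0.78  1.19 -0.01]
mould 165 [ 0.21  0.83 -1.1   1.61  0.78  1.2   0.25]
```

```bash
cat >> h.py <<'E'
def ori(a): return (R.from_euler("z",a,degrees=True)*R.from_rotvec([np.pi,0,0])).as_rotvec()
E
python3 - <<'E'
from h import *
manip.move_to(np.array([.492,-.191,.25]),ori(-6.7))
o,im=grab("wrist","w1.png"); print(o["time_s"],o["position"],np.round(o["joint_positions"],2))
hsv=cv2.cvtColor(im,cv2.COLOR_BGR2HSV); H,S,V=cv2.split(hsv)
m=((H<5)|(H>174))&(S>170)&(V>90)
c=big(m); r=cv2.fitEllipse(c); print(r,cv2.contourArea(c), onplane([r[0]],.114,"wrist",o), onplane([cv2.minEnclosingCircle(c)[0]],.114,"wrist",o))
E
```

```text
1.7 [ 0.49137834 -0.19258052  0.24985652] [ 0.51  0.27 -0.22  1.53  0.06  1.35 -1.4 ]
((317.5644836425781, 225.43788146972656), (79.9333267211914, 80.7306137084961), 71.21195220947266) 5060.0 [[ 0.49477432 -0.19174035  0.114     ]] [[ 0.49499832 -0.19165981  0.114     ]]
```

View pics/w1.png

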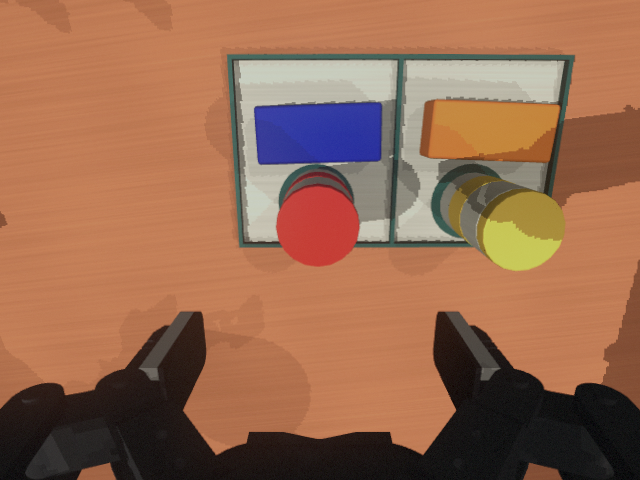

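Run:
```python
from h import *
p=np.array([.494,-.1913,.065])
manip.servo_line(p+[0,0,.08],velocity=.3)
manip.servo_line(p,velocity=.1)
o=manip.get_obs();print(o["time_s"],o["position"],np.round(o["wrist_force"],2))
manip.move_gripper(0.0)
o=manip.get_obs();print(o["time_s"],o["position"],o["width"],np.round(o["wrist_force"],2))
manip.servo_line(p+[0,0,.03],velocity=.08)
o,im=grab("side","s1.png");print(o["time_s"],o["position"],o["width"],np.round(o["wrist_force"],2))
```

```text
3.2 [ 0.4948084  -0.19153927  0.0658558 ] [0.64 0.15 0.76]
3.55 [ 0.49496183 -0.19182563  0.06607525] 0.7139181982650816 [-0.47 -1.01  4.77]
4.075 [ 0.49357785 -0.19113028  0.09468029] 0.7112970323757427 [-0.28 -1.15 -3.43]
```

View pics/s1.png

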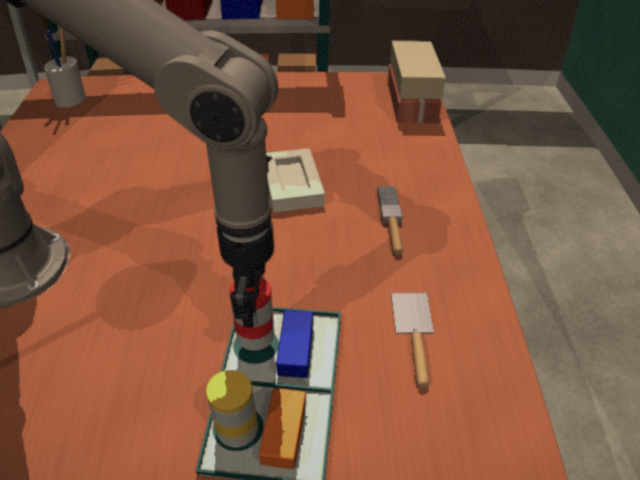

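Run:
```python
from h import *
manip.servo_line([.494,-.1913,.16],velocity=.25)
q=np.array([.42,.03,.16])
manip.servo_line(q,velocity=.25)
manip.servo_line([q[0],q[1],.075],velocity=.15)
f0=manip.get_obs()["wrist_force"][2]
z=.066
while z>.057:
    manip.servo_line([q[0],q[1],z],velocity=.03); manip.dwell(.1); o=manip.get_obs()
    print(z,np.round(o["position"],4),np.round(o["wrist_force"],2))
    if o["wrist_force"][2]>f0+3: break
    z-=.001
manip.move_gripper(1.0)
o=manip.get_obs();print(o["time_s"],o["position"],o["width"],np.round(o["wrist_force"],2))
manip.servo_line([q[0],q[1],.2],velocity=.2)
manip.move_to([.5545,-.1975,.26],ori(84.5))
o,im=grab("wrist","w2.png");print(o["time_s"],o["position"],o["joint_positions"])
grab("top","t2.png")
```

```text
0.066 [0.4201 0.03   0.0661] [-1.12  0.1  -2.6 ]
0.065 [0.42  0.03  0.065] [-0.41 -0.17 -2.44]
0.064 [0.42  0.03  0.064] [-0.11 -0.05 -2.8 ]
0.063 [0.42  0.03  0.063] [-0.02  0.56 -3.34]
0.062 [0.4202 0.03   0.0621] [ 0.97  0.23 -2.65]
0.061 [0.4203 0.03   0.062 ] [-1.81 -0.87  7.6 ]
9.0083 [0.42007674 0.03000791 0.0609578 ] 0.9996210722370171 [0.28 0.29 0.25]
11.55 [ 0.55432352 -0.19659266  0.25943826] [ 0.55353453  0.40364016 -0.35432044  1.33596634  0.13744068  1.42720902
  0.11040938]
```

View pics/w2.png

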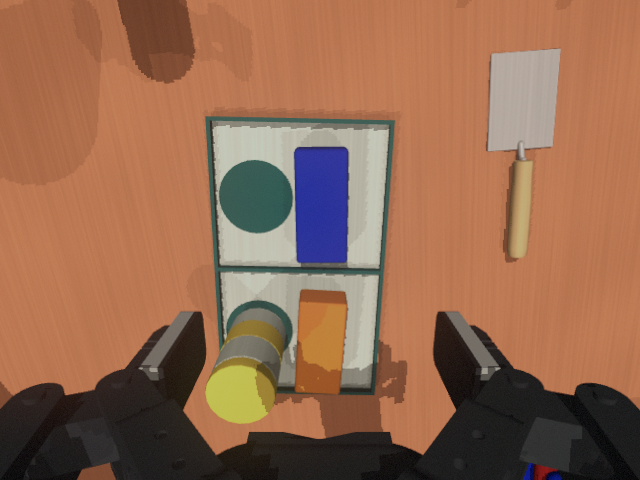

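View pics/t2.png

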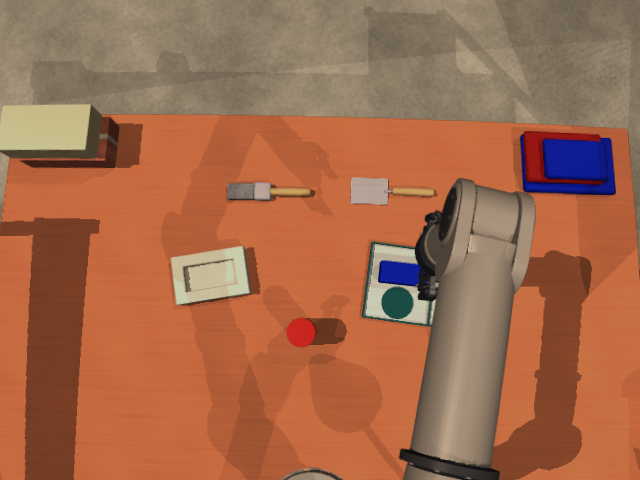

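```bash
cat >> h.py <<'E'
def rect(m,z,name,o):
    c=big(m); r=cv2.minAreaRect(c); P=onplane(cv2.boxPoints(r),z,name,o)
    e=[np.linalg.norm(P[i]-P[(i+1)%4]) for i in range(4)]
    d=P[1]-P[0] if e[0]>e[1] else P[2]-P[1]
    if d[1]<0: d=-d
    print(name,np.round(P.mean(0),4),"edges",np.round(e,4),"long az",round(float(np.degrees(np.arctan2(d[1],d[0]))),2)); return P.mean(0)
E
cat > m.py <<'E'
from h import *
def masks(im):
    H,S,V=cv2.split(cv2.cvtColor(im,cv2.COLOR_BGR2HSV)); return H,S,V
E
python3 - <<'E'
from m import *
im=cv2.imread("pics/w2.png"); H,S,V=masks(im); o=manip.get_obs()
roi=np.zeros(H.shape,bool);roi[100:300,200:400]=1
rect((H>108)&(H<130)&(S>150)&roi,.040,"wrist",o)
m=(H>75)&(H<100)&(S>80)&roi
m2=cv2.morphologyEx(m.astype(np.uint8),cv2.MORPH_OPEN,np.ones((9,9)))
c=big(m2); r=cv2.fitEllipse(c); print(r,onplane([r[0]],.004,"wrist",o))
im=cv2.imread("pics/t2.png"); H,S,V=masks(im)
roi=np.zeros(H.shape,bool);roi[235:340,355:415]=1
m=(H>75)&(H<100)&(S>80)&roi
m2=cv2.morphologyEx(m.astype(np.uint8),cv2.MORPH_OPEN,np.ones((7,7)))
c=big(m2); r=cv2.fitEllipse(c); print(r,onplane([r[0]],.004,"top"))
E
```

```text
wrist [ 0.557  -0.1981  0.04  ] edges [0.1077 0.0467 0.1077 0.0508] long az 83.53
((255.52195739746094, 196.00799560546875), (69.43331146240234, 72.99705505371094), 130.7677459716797) [[ 0.49086143 -0.18805636  0.004     ]]
((396.6254577636719, 302.50274658203125), (29.85232162475586, 30.520328521728516), 143.97634887695312) [[ 0.4891838  -0.18867703  0.004     ]]
```

Run:
```python
from h import *
p=np.array([.5556,-.1978,.0195])
manip.servo_line(p+[0,0,.1],velocity=.25,ori=ori(84.4))
manip.servo_line(p,velocity=.1)
manip.dwell(.1)
o=manip.get_obs();print(o["time_s"],o["position"],np.round(o["wrist_force"],2))
manip.move_gripper(0.0)
o=manip.get_obs();print(o["time_s"],o["position"],o["width"],np.round(o["wrist_force"],2))
manip.servo_line(p+[0,0,.04],velocity=.06)
manip.dwell(.2)
o,im=grab("side","s3.png");print(o["time_s"],o["position"],o["width"],np.round(o["wrist_force"],2),np.round(o["ft_torque"],2))
o,im=grab("wrist","w3.png")
s=cv2.imread("pics/s3.png")[280:480,180:380]; cv2.imwrite("pics/s3c.png",cv2.resize(s,None,fx=3,fy=3))
```

```text
13.6083 [ 0.55638381 -0.19800886  0.02042627] [1.87 0.23 0.01]
14.0333 [ 0.55635604 -0.19795797  0.02014213] 0.5676599761634741 [ 1.14 -0.25  2.4 ]
15.05 [ 0.55514935 -0.19769804  0.05894981] 0.5693689116657022 [-0.32  0.31 -3.78] [ 0.04 -0.03 -0.01]
```

View pics/s3c.png

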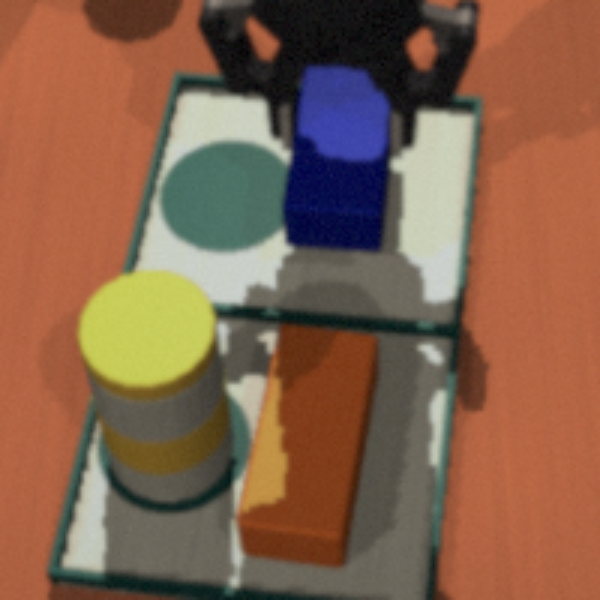

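View pics/w3.png

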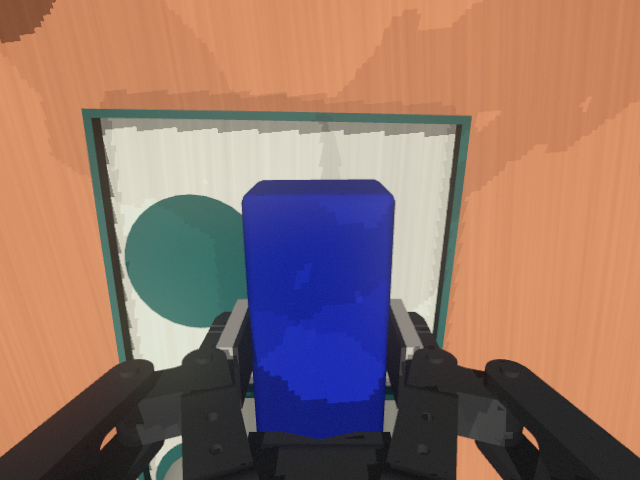

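Run:
```python
from h import *
manip.servo_line([.5551,-.1977,.2],velocity=.2)
manip.move_to([.540,.246,.17],ori(100.2))
manip.dwell(.3)
o,im=grab("wrist","w4.png");print(o["time_s"],o["position"],o["tool_rot"],ori(100.2),o["width"],np.round(o["joint_positions"],2),o["wrist_force"])
grab("side","s4.png")
np.savez("o4.npz",position=o["position"],tool_rot=o["tool_rot"])
```

```text
17.9333 [0.54040064 0.2451988  0.17003107] [ 2.01680458e+00  2.40844450e+00 -9.81034578e-05] [2.01517345e+00 2.41012041e+00 1.47577312e-16] 0.5678999296216041 [-0.05  0.51 -0.6   1.47  0.29  1.26 -0.5 ] [ 0.52632234 -0.58278315 -4.72904586]
```

View pics/w4.png

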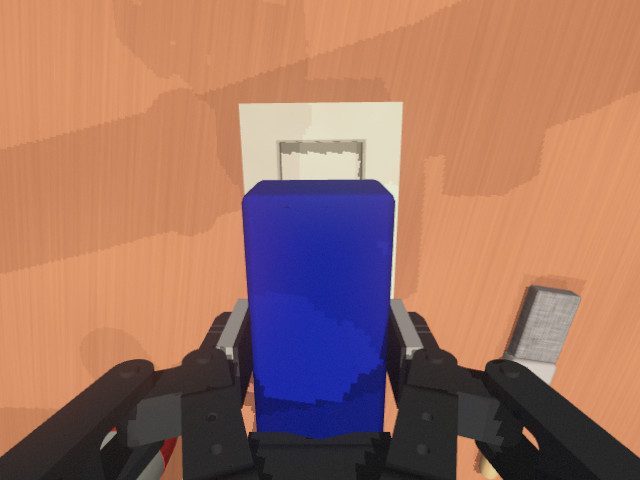

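View pics/s4.png

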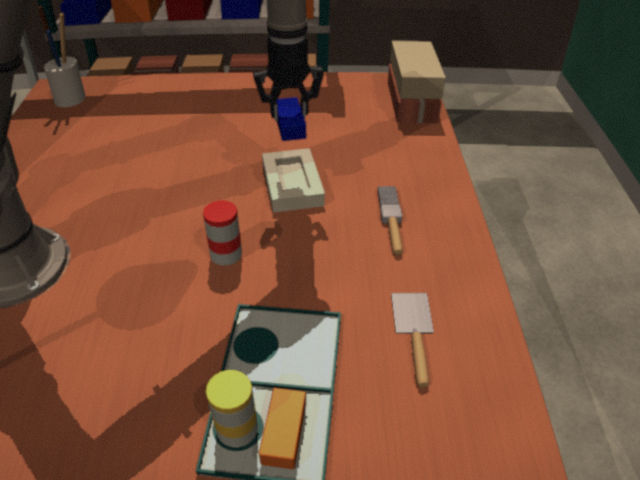

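Run:
```python
import cv2
im=cv2.imread("pics/w4.png")
cv2.imwrite("pics/w4c.png",cv2.resize(im[90:215,225:415],None,fx=4,fy=4,interpolation=cv2.INTER_NEAREST))
```

```text
(no output)
```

View pics/w4c.png

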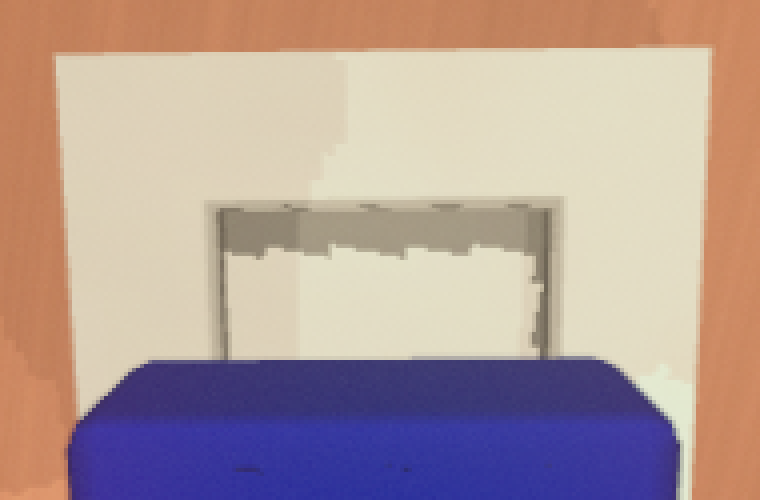

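```bash
cat > tl.py <<'E'
from h import *
def tool_pts(px,z,name,o):
    P=onplane(px,z,name,o); Rm=R.from_rotvec(o["tool_rot"]).as_matrix(); return (P-o["position"])@Rm, P
E
python3 - <<'E'
from tl import *
o=np.load("o4.npz"); o={k:o[k] for k in o}
f=lambda l:np.array(l,float)/4-.4+[225,90]
def pr(n,l,z):
    t,P=tool_pts(f(l),z,"wrist",o); print(n,"tool",np.round(t[:,:2]*1e3,1).tolist(),"world",np.round(P[:,:2],4).tolist())
pr("outer TL TR, L-low, R-low",[[55,55],[711,47],[77,420],[693,400]],.034)
pr("mouth outer TL TR Llow Rlow",[[206,202],[564,198],[214,350],[557,350]],.034)
pr("mouth inner TL TR Llow Rlow",[[217,208],[553,206],[226,350],[546,350]],.034)
zt=o["position"][2]+.0199; zb=zt-.036
pr("block top far L,R",[[70,440],[680,440]],zt)
pr("block top edge row",[[375,420]],zt)
pr("block bot far",[[148,361],[603,357],[375,359]],zb)
# block side edges rows 230..290 from mask
im=cv2.imread("pics/w4.png");H,S,V=cv2.split(cv2.cvtColor(im,cv2.COLOR_BGR2HSV)); m=(H>108)&(H<130)&(S>120)
for r in (215,240,270,290):
    c=np.where(m[r])[0]; c=c[(c>230)&(c<410)]; t,_=tool_pts([[c.min()-.5,r],[c.max()+.5,r]],zt,"wrist",o); print(r,c.min(),c.max(),np.round(t[:,:2]*1e3,1).tolist())
E
```

```text
outer TL TR, L-low, R-low tool [[86.6, -53.0], [87.8, 56.8], [24.9, -52.7], [28.5, 57.1]] world [[0.473, 0.3211], [0.5809, 0.3416], [0.4842, 0.2604], [0.5916, 0.2832]]
mouth outer TL TR Llow Rlow tool [[62.7, -28.5], [63.3, 33.0], [37.3, -27.8], [37.3, 32.6]] world [[0.5014, 0.3019], [0.5618, 0.3133], [0.5064, 0.277], [0.566, 0.2876]]
mouth inner TL TR Llow Rlow tool [[61.7, -26.6], [62.0, 31.1], [37.3, -25.7], [37.3, 30.7]] world [[0.5034, 0.3012], [0.5602, 0.3116], [0.5085, 0.2774], [0.564, 0.2873]]
block top far L,R tool [[51.2, -23.2], [51.2, 24.9]] world [[0.5085, 0.2916], [0.5559, 0.3]]
block top edge row tool [[52.8, 0.8]] world [[0.5319, 0.2973]]
block bot far tool [[52.4, -22.1], [52.7, 23.7], [52.5, 0.8]] world [[0.5095, 0.2929], [0.5544, 0.3013], [0.5319, 0.297]]
215 243 393 [[46.3, -23.4], [46.2, 24.8]]
240 245 392 [[37.9, -23.2], [37.9, 24.9]]
270 247 390 [[27.5, -23.1], [27.5, 24.8]]
290 248 389 [[20.3, -23.2], [20.2, 24.9]]
```

Run:
```python
from tl import *
manip.servo_line([.5411,.2490,.085],velocity=.1,ori=ori(100.4)); manip.dwell(.2)
o,im=grab("wrist","w5.png");print(o["time_s"],o["position"],o["wrist_force"])
np.savez("o5.npz",position=o["position"],tool_rot=o["tool_rot"])
cv2.imwrite("pics/w5c.png",cv2.resize(im[40:210,205:435],None,fx=3.4,fy=3.4,interpolation=cv2.INTER_NEAREST))
```

```text
19.2333 [0.5416184  0.24926547 0.08582906] [-0.01240921 -0.01773957 -3.13299547]
```

View pics/w5c.png

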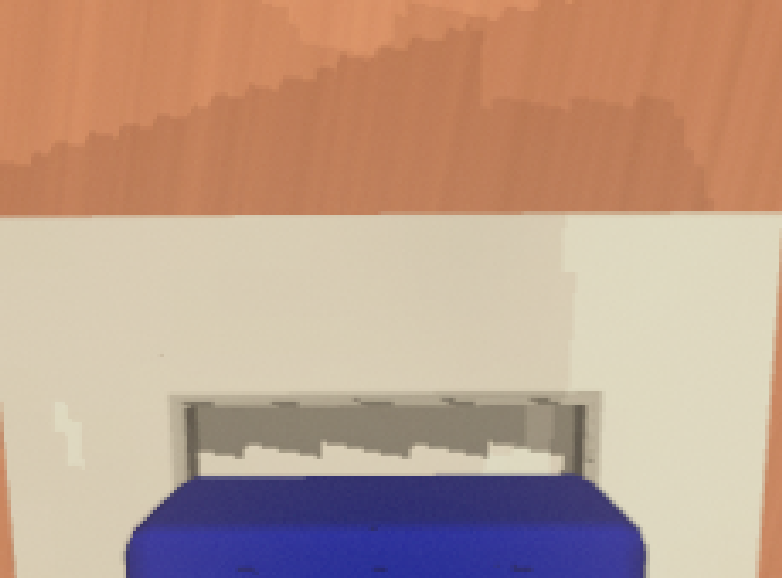

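Run:
```python
from tl import *
o=np.load("o5.npz"); o={k:o[k] for k in o}
f=lambda l:np.array(l,float)/3.4-.35+[205,40]
def pr(n,l,z):
    t,P=tool_pts(f(l),z,"wrist",o); print(n,"tool",np.round(t[:,:2]*1e3,1).tolist())
pr("outer far L R (edge pts)",[[5,216],[760,213]],.034)
pr("outer sides at row 420,550: L R",[[3,430],[776,430],[13,550],[768,550]],.034)
pr("mouth outer TL TR Ll Rl",[[170,395],[602,392],[174,470],[598,470]],.034)
pr("mouth inner TL TR Ll Rl",[[185,405],[588,404],[189,470],[585,470]],.034)
zt=o["position"][2]+.0199; zb=zt-.036
pr("block top",[[127,550],[645,550],[385,527]],zt)
pr("block bot far",[[195,477],[580,476]],zb)
```

```text
outer far L R (edge pts) tool [[83.1, -51.7], [83.5, 52.1]]
outer sides at row 420,550: L R tool [[54.1, -54.4], [54.0, 56.7], [36.6, -54.4], [36.5, 56.9]]
mouth outer TL TR Ll Rl tool [[58.9, -30.2], [59.3, 31.4], [48.3, -30.1], [48.2, 31.3]]
mouth inner TL TR Ll Rl tool [[57.5, -28.1], [57.6, 29.4], [48.3, -27.9], [48.2, 29.4]]
block top tool [[50.6, -23.3], [50.6, 24.8], [52.8, 0.7]]
block bot far tool [[52.3, -21.9], [52.4, 23.6]]
```

Run:
```python
from h import *
x,y=.5411,.2490
manip.servo_line([x,y,.055],velocity=.06)
manip.servo_line([x,y,.041],velocity=.03); manip.dwell(.1)
f0=manip.get_obs()["wrist_force"][2]; z=.041
while z>.0325:
    o=manip.get_obs(); print(round(z,4),np.round(o["position"],4),np.round(o["wrist_force"],2))
    if o["wrist_force"][2]>f0+4: break
    z-=.001
    manip.servo_line([x,y,z],velocity=.02); manip.dwell(.1)
o,im=grab("side","s6.png"); o,im=grab("wrist","w6.png");print(o["time_s"])
s=cv2.imread("pics/s6.png")[60:220,230:350]; cv2.imwrite("pics/s6c.png",cv2.resize(s,None,fx=3.7,fy=3.7))
```

```text
0.041 [0.5413 0.2491 0.0412] [-2.28  0.54 -4.1 ]
0.04 [0.5411 0.249  0.0401] [ 0.71 -0.44 -4.08]
0.039 [0.5411 0.249  0.039 ] [-0.41  0.36 -4.63]
0.038 [0.5411 0.249  0.038 ] [ 0.47 -0.39 -3.76]
0.037 [0.5411 0.249  0.037 ] [-0.25  0.63 -4.54]
0.036 [0.5413 0.2492 0.0362] [ 0.4   0.19 -3.02]
0.035 [0.5413 0.2492 0.0361] [-1.67 -1.09  5.2 ]
22.8
```

View pics/s6c.png

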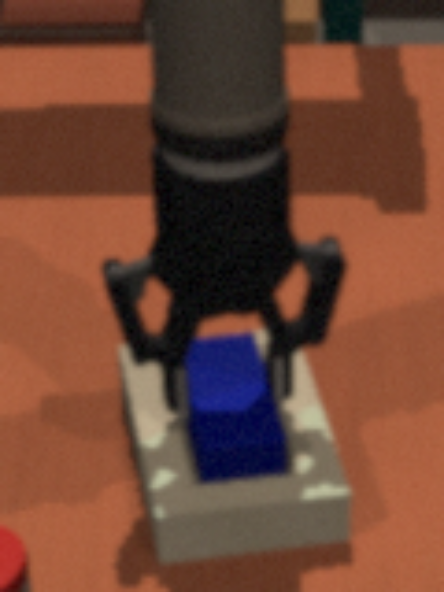

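View pics/w6.png

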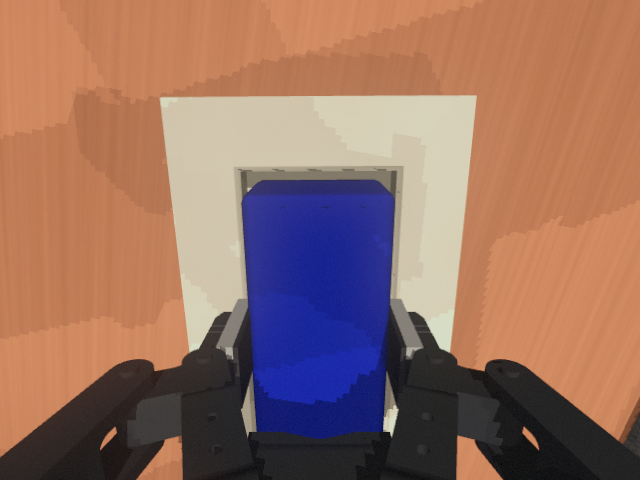

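Run:
```python
from h import *
x,y=.5411,.2490
manip.servo_line([x,y,.036],velocity=.02)
manip.move_gripper(1.0)
o=manip.get_obs();print(o["time_s"],o["position"],o["width"],np.round(o["wrist_force"],2))
manip.servo_line([x,y,.08],velocity=.08)
manip.servo_line([x,y-.03,.2],velocity=.2); manip.dwell(.2)
o,im=grab("wrist","w7.png");print(o["time_s"],o["position"]); np.savez("o7.npz",position=o["position"],tool_rot=o["tool_rot"])
```

```text
23.5583 [0.54118417 0.24908752 0.0359888 ] 1.0027665572029911 [-0.6   0.01  0.12]
25.225 [0.54010427 0.21893375 0.19823872]
```

View pics/w7.png

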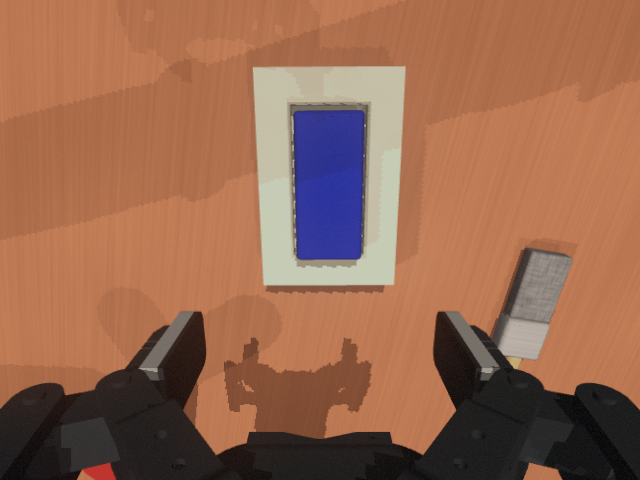

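Run:
```python
from tl import *
o=np.load("o7.npz"); o={k:o[k] for k in o}
im=cv2.imread("pics/w7.png");H,S,V=cv2.split(cv2.cvtColor(im,cv2.COLOR_BGR2HSV))
roi=np.zeros(H.shape,bool); roi[60:290,240:410]=1
b=rect((H>108)&(H<130)&(S>120)&roi,.056,"wrist",o)
f=rect(((S<110)&(V>90)|(H>108)&(H<130))&roi,.034,"wrist",o)
print("block-mould mm",(b-f)*1e3)
manip.move_to([.42,.03,.25],ori(-6.7)); manip.dwell(.2)
o,im=grab("wrist","w8.png"); print(o["time_s"],o["position"])
H,S,V=cv2.split(cv2.cvtColor(im,cv2.COLOR_BGR2HSV))
c=big(((H<5)|(H>174))&(S>170)&(V>90)); r=cv2.fitEllipse(c); print(r, onplane([r[0]],.110,"wrist",o))
```

```text
wrist [0.5423 0.248  0.056 ] edges [0.0474 0.1071 0.0529 0.1071] long az 102.27
wrist [0.5431 0.248  0.034 ] edges [0.1093 0.1706 0.1283 0.1707] long az 104.02
block-mould mm [-0.83691285  0.06239067 22.        ]
26.7167 [0.42020205 0.03062974 0.24970412]
((320.39056396484375, 227.06546020507812), (79.91624450683594, 80.49510955810547), 88.39946746826172) [[0.42111832 0.02984401 0.11      ]]
```

View pics/w8.png

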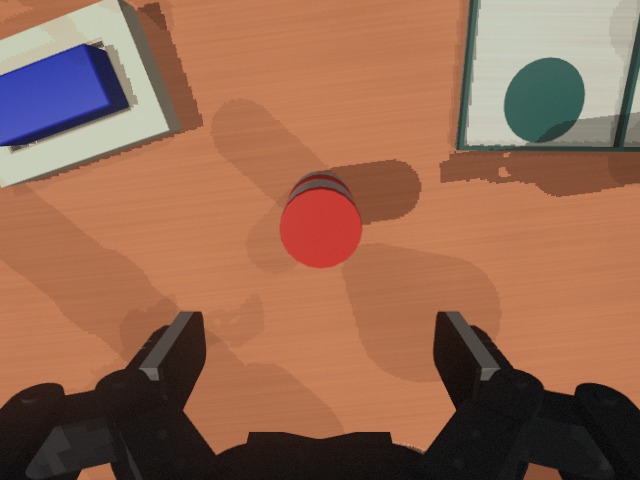

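Run:
```python
from h import *
q=np.array([.42,.03])
manip.servo_line([*q,.14],velocity=.25)
manip.servo_line([*q,.062],velocity=.1); manip.dwell(.1)
manip.move_gripper(0.0)
o=manip.get_obs();print(o["time_s"],o["position"],o["width"],np.round(o["wrist_force"],2))
z0=o["position"][2]
manip.servo_line([*q,.16],velocity=.15)
p=np.array([.494,-.1913])
manip.servo_line([*p,.16],velocity=.2)
manip.servo_line([*p,z0+.012],velocity=.1); manip.dwell(.1)
o=manip.get_obs();f0=o["wrist_force"][2];print(o["position"],f0,o["width"])
z=z0+.006
while z>z0-.001:
    manip.servo_line([*p,z],velocity=.03); manip.dwell(.1); o=manip.get_obs()
    print(round(z,4),np.round(o["position"],4),np.round(o["wrist_force"],2))
    if o["wrist_force"][2]>f0+3: break
    z-=.001
grab("side","s9.png")
manip.move_gripper(1.0)
o=manip.get_obs();print(o["time_s"],o["position"],o["width"],np.round(o["wrist_force"],2))
manip.servo_line([*p,.25],velocity=.15); manip.dwell(.2)
o,im=grab("wrist","w9.png"); print(o["time_s"],o["position"])
H,S,V=cv2.split(cv2.cvtColor(im,cv2.COLOR_BGR2HSV))
c=big(((H<5)|(H>174))&(S>170)&(V>90)); r=cv2.fitEllipse(c); print(r, onplane([r[0]],.114,"wrist",o))
```

```text
28.7417 [0.42066764 0.02981856 0.0626903 ] 0.7105995225406159 [-0.34 -0.81  5.63]
[ 0.49481965 -0.19157252  0.07563937] -3.219897870000758 0.7109302515209865
0.0687 [ 0.494  -0.1913  0.0687] [-0.24  0.08 -3.11]
0.0677 [ 0.494  -0.1913  0.0677] [ 0.15 -0.22 -1.94]
0.0667 [ 0.4942 -0.1914  0.0668] [ 0.32 -0.39 -1.46]
0.0657 [ 0.4943 -0.1914  0.0668] [-2.06  0.16  5.16]
33.8833 [ 0.4940343  -0.19125479  0.06551509] 1.0021212752809807 [0.1  0.17 0.75]
35.4583 [ 0.49360596 -0.19117323  0.24922095]
((319.724853515625, 228.523193359375), (79.23858642578125, 81.0736083984375), 82.40162658691406) [[ 0.49455568 -0.19143738  0.114     ]]
```

View pics/w9.png

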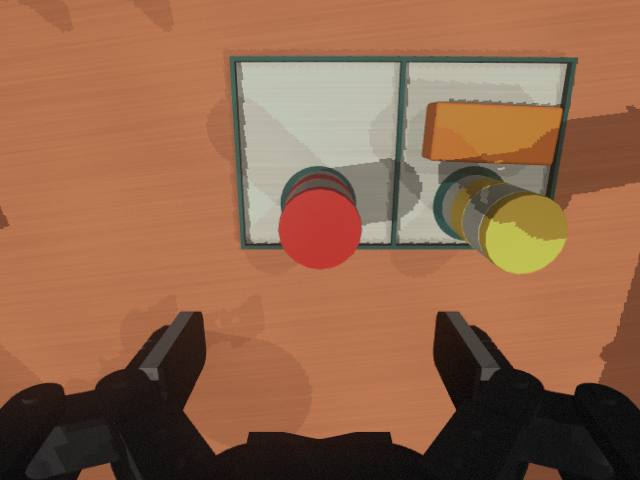

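Run:
```python
from h import *
manip.servo_line([.45,-.05,.3],velocity=.25)
manip.move_to([.35,.0,.32],ori(0)); manip.dwell(.3)
o,im=grab("top","t10.png"); grab("side","s10.png"); print(o["time_s"])
im0=cv2.imread("pics/top0.png")
for n,I in(("0",im0),("end",im)):
    H,S,V=cv2.split(cv2.cvtColor(I,cv2.COLOR_BGR2HSV)); roi=np.zeros(H.shape,bool);roi[235:340,355:505]=1
    for k,m,z in[("red",((H<4)|(H>174))&(S>190),.114),("amber",(H>8)&(H<20)&(S>220)&(V>120),.04),("yel",(H>22)&(H<32)&(S>170)&(V>140),.114)]:
        c=big(m&roi); print(n,k,np.round(onplane([cv2.minAreaRect(c)[0]],z,"top"),4))
H,S,V=cv2.split(cv2.cvtColor(im,cv2.COLOR_BGR2HSV)); roi=np.zeros(H.shape,bool);roi[235:320,160:262]=1
rect((H>108)&(H<130)&(S>120)&roi,.056,"top",None)
```

```text
37.1083
0 red [[ 0.4929 -0.1907  0.114 ]]
0 amber [[ 0.5393 -0.3492  0.04  ]]
0 yel [[ 0.4706 -0.3421  0.114 ]]
end red [[ 0.4913 -0.1902  0.114 ]]
end amber [[ 0.5392 -0.3492  0.04  ]]
end yel [[ 0.4706 -0.3421  0.114 ]]
top [0.5399 0.2441 0.056 ] edges [0.1134 0.052  0.1126 0.0521] long az 100.92
```

View pics/t10.png

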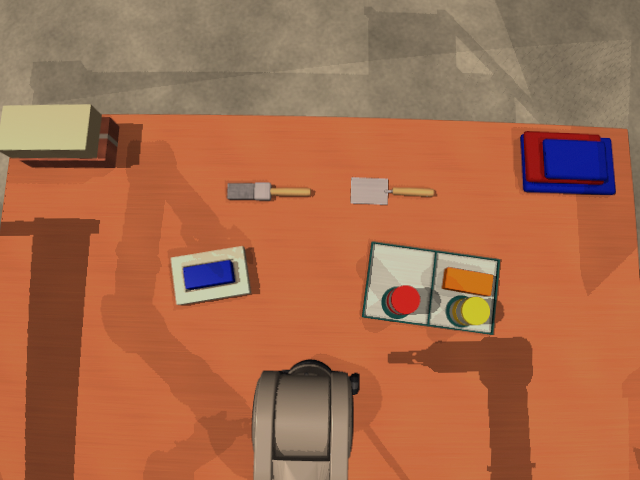

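View pics/s10.png

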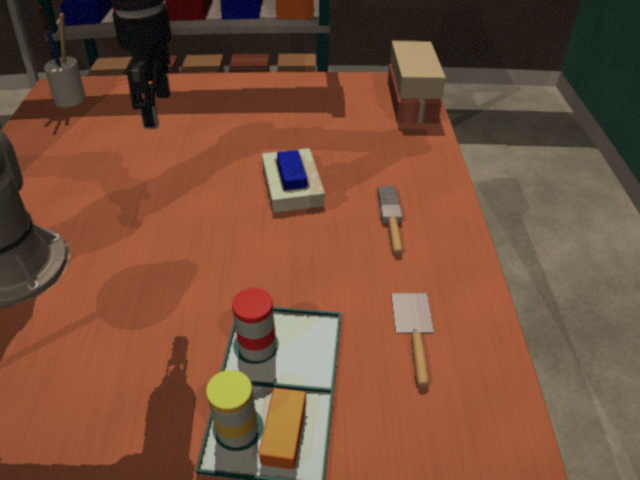

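Both pictures show the cobalt block flat in the mould (top view about 208,275). The red can is upright on its circle (405,300), everything else is unmoved, and the arm is clear of it all.

```bash
python3 -c "
from bench import manip; manip.sign_off()"
```

```text
the job is handed in; nothing more can be done
```

The job is done and handed in at about 37 s of the 72 s. I set the red canister aside upright, laid the cobalt block in the mould, and put the canister back on its circle.

- **Block:** it touched down at the TCP height expected for the cavity floor (0.036 m) and was let go with only light force. The wrist view puts its centre about 1 mm from the mould's centre. The top view gives about 2 mm, with directions agreeing to within 1°. The two cameras differ by 2–4 mm in absolute position, which is about the stated calibration error. The mould walls hold the block to 4 mm of play each way.
- **Red canister:** it stands upright, within about 0.5 mm of its start in the wrist view and 2 mm in the top view.
- **Everything else:** the amber block and the yellow canister measure unmoved (0.1 mm or less in the top view). The brush and scraper look unmoved, by eye only.

No check failed.

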